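# Tag the descaler bottle and open its push-and-turn cap

## Task

Take the flat metal tag out of its slotted block and hang it by its hole on the peg of the dosing stand, to show that the descaler bottle is open. Then press the bottle's push-and-turn safety cap down, twist it anticlockwise until it comes free, lift it and finish still holding it, level and still, straight above the bottle and about 8 cm higher than it sat. Leave the cup, shaker, food box and small bowl where they are.

Things in the scene. Friction and masses are not known exactly. Their poses are not given: they have to be found in the camera images.
- stand: Fixed dosing stand: steel base plate 130 (x) x 210 (y) x 6 mm, origin at the centre of its underside, z up, front -x. A white bottle, 80 mm wide, shoulder 105 mm high, is strapped on it at local y -60 mm and cannot turn; a thin post with a peg stands at local y +70 mm. Turned up to 0.35 rad; left or right of the tag block.
- bottle_mouth (a point): Centre of the top of the bottle's neck, inside the cap, 132 mm above the worktop, on the bottle's axis; axes as the stand's. The neck is a bayonet that holds two lugs in the cap: the cap must be pressed at least 4 mm to clear the teeth and kept down while it is turned. Turned unpressed, or lifted unturned, it stays locked.
- peg_tip (a point): Centre of the 10 mm ball on the free end of the peg, 110 mm above the worktop; axes as the stand's. From here the peg, an 8 mm round bar, runs 67 mm along local +x to its post, falling 10 mm on the way; nothing of the post stands higher than the peg.
- peg_mid (a point): Point on the axis of the peg, 33 mm along local +x from the tip, 105 mm above the worktop. Its axes are the stand's. The tag should hang near here, the upper rim of its hole on the peg.
- cap: Loose grey ribbed round cap, 46 mm wide, 34 mm high, 40 g; origin at the centre of its lower rim, z up, 120 mm above the worktop when locked, its x then along the stand's x. Grip it round its side. Turned anticlockwise seen from above it is free from 46 degrees (0.80 rad), hard stop at 62 degrees (1.08 rad): aim for 55; then it rises 2 mm above its locked height and lifts straight off.
- plunger (a joint): Sprung disc in the bottle's mouth under the cap, in m: 0 with the cap locked home, 0.006 with the cap pressed fully down on the neck, -0.002 when the cap is free or off. Pushing the cap down takes about 6 N to start, 9 N at 4 mm, 11 N at 6 mm, where it bottoms hard.
- tag_rest: Fixed grey block 60 (x) x 90 (y) x 32 mm with a slot along its y axis, 10.6 mm wide, 64 mm long and 22 mm deep; origin at the centre of its underside.
- tag: Loose aluminium tag, a flat plate 8 (x) x 60 (y) x 106 (z) mm, 100 g nominal, with a 26 mm hole through it along x. Origin at the centre of its lower edge, z up. It stands upright in the slot, its origin 10 mm and its top edge 116 mm above the worktop. Grip it across its 8 mm, within 30 mm of its top edge.
- tag_hole (a point): Centre of the tag's hole, 48 mm above its lower edge and 58 mm below its top edge; the upper rim of the hole is 45 mm below the top edge. Axes as the tag's.
- steel_cup: Bystander: loose steel cup, 76 mm wide, 102 mm high; origin at the centre of its underside.
- salt_shaker: Bystander: loose shaker, 44 mm wide, 90 mm high; origin at the centre of its underside.
- sample_box: Bystander: loose white food sample box, 69 x 103 x 48 mm; origin at the centre of its underside.
- small_bowl: Bystander: loose steel bowl, 100 mm wide, 42 mm high; origin at the centre of its underside.
Not all that is in view belongs to the job. Leave any green or orange look-alike of the cap alone.

How it is judged:
On the way, in this order (a step that is already met when the one before it is completed fails the run):
1. the tag hangs by its hole on the peg, released (x of tag_hole in the frame of peg_mid between -0.03 and 0.036 m and y of tag_hole in the frame of peg_mid between -0.014 and 0.014 m and z of tag_hole in the frame of peg_mid between -0.022 and 0.005 m and angle between tag's own z axis and vertical below 0.4 rad and contact force between tag and stand above 0.2 N and contact force between tag and the arm below 0.05 N and contact force between tag and the fingers below 0.05 N and linear speed of tag below 0.03 m/s), for 0.2 s.
2. the cap is pressed at least 3 mm down, not yet turned (value of joint plunger above 0.003 m and angle between the x axis of cap and the x axis of stand, either way round below 0.35 rad), for 0.1 s.
3. the cap is turned at least 40 degrees while still seated on the neck (angle between the x axis of cap and the x axis of stand, either way round above 0.7 rad and z of cap in the frame of bottle_mouth below 0 m and horizontal distance between cap and bottle_mouth below 0.006 m), for 0.05 s.
At the end, for the whole second after the job is handed in: Tag at rest on the peg through its hole (hole within 14 mm sideways of the peg, tag within 0.4 rad of upright), untouched. Cap gripped, still, touching no bottle or tag, within 0.3 rad of level and 35 mm of the bottle axis, lower rim 30 to 130 mm above the mouth (all of step 1 and z of cap in the frame of bottle_mouth between 0.03 and 0.13 m and horizontal distance between cap and bottle_mouth below 0.035 m and angle between cap's own z axis and vertical below 0.3 rad and contact force between cap and the fingers above 1 N and contact force between cap and stand below 0.05 N and contact force between cap and tag below 0.05 N and linear speed of cap below 0.03 m/s); the arm keeps its last pose, push and grip.
It fails at once if the steel cup is shifted or lifted by more than 3 cm (distance of steel_cup from where it was at the start of the episode above 0.03 m).
It fails at once if the salt shaker is shifted or lifted by more than 3 cm (distance of salt_shaker from where it was at the start of the episode above 0.03 m).
It fails at once if the sample box is shifted or lifted by more than 3 cm (distance of sample_box from where it was at the start of the episode above 0.03 m).
It fails at once if the small bowl is shifted or lifted by more than 3 cm (distance of small_bowl from where it was at the start of the episode above 0.03 m).
It also fails if it takes over 56 s, if anything falls off the work surface, if the arm or the gripper's body presses on something with over 40 N, if the wrist force passes 120 N, or if a joint passes its speed limit or range.

## Robot

A 6-joint arm with a two-finger parallel gripper is mounted at the origin on the work surface; the furniture and walls round the work are solid. World frame = base frame: x ahead of the robot, y to its left, z up, the work surface at z = 0. Lengths are in m, angles in rad, forces in N, time in s.
With the tool pointing down it reaches from about 0.425 to 0.95 m from the base axis. Payload 3.5 kg.
Tool frame: the origin (TCP) lies on the centre line of the jaws, within the pads' length; the fingertips stand 8 mm ahead of it and the grasp point (between the pads) lies 11 mm behind it; z points along the fingers, y is the line along which they close (so a half turn about z gives the same grasp; the last joint's range is limited). The gripper opens to 85 mm and grips with 20 to 120 N. Pads are 22 mm wide; open, the fingers measure 114 mm over their backs; the gripper's body (76 mm by 85 mm) begins 54 mm behind the grasp point. The pads swing forward as they close: fully open they stand 13 mm farther back than shut.
Start: joints at [1.165, 0.286, 1.577, -0, 1.279, -0.15], TCP at [0.171, 0.653, 0.239] pointing down, gripper open.
Joint ranges: [-2.77, 2.77], [-0.9, 2.22], [0.21, 2.48], [-1.53, 4.67], [0.24, 2.81], [-2.84, 2.84]. Speed limits (rad/s): [2.79, 2.79, 3.14, 3.14, 3.14, 3.14].

## Interface

Orientations are given as a unit quaternion [x, y, z, w].
In Python, from plant import ctrl gives the robot as it stands. The module is installed in compiled form; this text tells all that it offers.
- The arm moves only by the tool send_rows, never from a script. Its argument "steps" is a list of rows, each a list of 5 numbers: the shift along the tool's x, y, z in m, then the turn about the tool's z in degrees, then the opening, from -1 (shut) to 1 (fully open). A call has 1 to 12 rows; each row is the pose to reach, as a shift and turn from the pose commanded when the call began, along the tool's axes at that moment; what a row does not reach only later rows make up. A row lasts 1/10 s, in which the tool goes at most 50 mm and 8.59 degrees, less where a joint would pass 70% of its speed; a pose out of reach is approached as far as the arm can. A call with a gripper value outside its range is refused whole. The fingers move at their own pace and stop on an object; "squeeze" is the grip in N (left out, the last holds). Time passes only in rows, so rows that repeat a pose let the fingers close. It gives the time, the measured TCP pose, the force, the opening and the grip force at its end, in the units of the state.
- ctrl.get_state(): the state, without advancing time (a new reading comes with each control period).
- ctrl.read_camera(name): name is "side" or "top"; returns the picture (400x640x3 uint8, red, green, blue); there is no depth.
- ctrl.calibration(name): a dict with "intrinsics" (3x3 intrinsics, pixels), "k1" (the pictures are not rectified: a ray, as slopes to the right and down, at radius r is drawn at 1 + k1 r^2 times it, then the intrinsics apply), "extrinsics" (4x4, takes a point from world to camera coordinates). Camera axes: x right, y up, looking along -z (the intrinsics and any distortion apply to the point x, -y, -z); pixel columns grow to the right and rows downward; lengths in m; the calibration is good to about 2 mm. A picture is of the moment at which its call begins. calibration takes no time and is no camera call.
- ctrl.sign_off(): hands the job in; it is judged then, once.
The state is a dict: "time": time; "qpos": joint angles; "dq": joint speeds; "joint_efforts": joint torques, N m; "eef_pos": TCP position; "tcp_rot": TCP orientation; "contact_force": force on the tool from outside, world axes, zero at the start; "wrist_torque": the same for the moment, N m; "opening": opening from 0.0 (shut) to 1.0 (fully open); "finger_force": force on a finger pad.
Only numpy, scipy, OpenCV 4.12 (cv2) and the standard library are available. Lean on these libraries where they do the work, as an engineer would, in place of code of your own. Each camera call takes 0.05 s, during which the arm holds its last target. There are 200 camera calls.

## Working session

There is one attempt and no reset: what is moved stays moved. The work goes in short steps, Python scripts to look and compute and a tool call to move; the robot and the scene stay as the last step left them, time stands still between calls to the robot, and variables do not carry over. Pictures are saved under pics/ and viewed, at most 10 in all, crops included, and the job is handed in when it is done.

Besides the shell and the picture viewer there is one more tool, called after "Call:" by a JSON object that holds its "method" and its "body", one argument or row to a line. send_rows: Moves the arm, as the interface text tells. Its arguments: {"type":"object","properties":{"steps":{"type":"array","items":{"type":"array","items":{"type":"number"}}},"squeeze":{"type":"number"}},"required":["steps"]}

```bash
mkdir -p pics; cat > h.py <<'E'
import numpy as np, cv2
from plant import ctrl
def cal(n):
    c=ctrl.calibration(n); return np.array(c["intrinsics"]),c["k1"],np.array(c["extrinsics"])
def proj(n,P):
    K,k1,E=cal(n); p=E@np.append(P,1); s=np.array([p[0],-p[1]])/-p[2]
    s=s*(1+k1*(s@s)); return (K@np.append(s,1))[:2]
def ray(n,uv):
    K,k1,E=cal(n); d=np.linalg.inv(K)@np.array([uv[0],uv[1],1.]); d=d[:2]/d[2]; s=d.copy()
    for _ in range(30): s=d/(1+k1*(s@s))
    R=E[:3,:3]; return -R.T@E[:3,3], R.T@np.array([s[0],-s[1],-1.])
def onz(n,uv,z):
    o,d=ray(n,uv); return o+d*(z-o[2])/d[2]
def tri(a,b,na="side",nb="top"):
    o1,d1=ray(na,a);o2,d2=ray(nb,b)
    t=np.linalg.lstsq(np.c_[d1,-d2],o2-o1,rcond=None)[0]
    p,q=o1+d1*t[0],o2+d2*t[1]; return (p+q)/2,np.linalg.norm(p-q)
def snap(n,f=None):
    im=cv2.cvtColor(np.asarray(ctrl.read_camera(n)),cv2.COLOR_RGB2BGR)
    cv2.imwrite(f"pics/{f or n}.png",im); return im
E
python3 - <<'E'
from h import *
for n in("side","top"):
    snap(n,n+"0"); K,k,E=cal(n); print(n,K.round(1).tolist(),k,(-E[:3,:3].T@E[:3,3]).round(3),(-E[2,:3]).round(3))
s=ctrl.get_state(); print({k:np.round(v,3).tolist() for k,v in s.items()})
E
```

```text
side [[426.5, 0.0, 316.4], [0.0, 426.5, 198.6], [0.0, 0.0, 1.0]] 0.03032624144219079 [-0.038 -0.745  0.606] [ 0.487  0.73  -0.479]
top [[396.0, 0.0, 313.8], [0.0, 396.0, 204.9], [0.0, 0.0, 1.0]] -0.004724570673104925 [ 0.371 -0.015  1.133] [ 0.082 -0.012 -0.997]
{'time': 0.1, 'qpos': [1.165, 0.287, 1.578, 0.0, 1.279, -0.15], 'dq': [0.0, -0.003, -0.004, 0.001, -0.0, 0.0], 'joint_efforts': [0.001, -40.73, -29.37, -0.0, 0.003, -0.0], 'eef_pos': [0.171, 0.653, 0.238], 'tcp_rot': [0.128, 0.992, -0.001, -0.0], 'contact_force': [-0.215, -0.132, -0.122], 'wrist_torque': [-0.054, -0.068, 0.004], 'finger_force': 0.0, 'opening': 1.003}
```

View pics/side0.png

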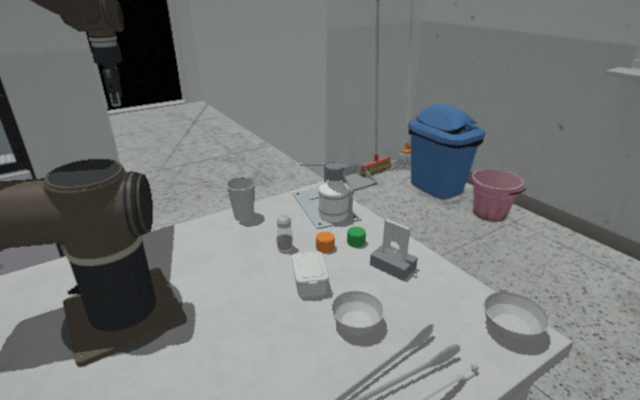

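View pics/top0.png

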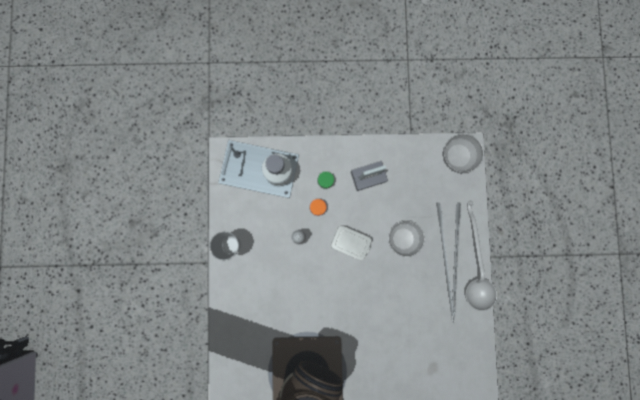

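Side view: stand with white bottle (335,200), grey cap (334,172), peg post at left (~315,165); tag in its block (396,245); orange (325,242) and green (356,237) caps are loose look-alikes; the cup (242,200), shaker, food box and two bowls are bystanders. Top view: plate (258,168), cap (276,161), peg (237,158), tag block (369,176).

Candidates for the cap: orange (318,207 top), green (326,180 top) and grey on the bottle (276,161 top). I choose the grey one. For the tag, the only candidate is the plate at (369,172). Next, close crops.

```bash
python3 - <<'E'
from h import *
a=cv2.imread("pics/top0.png"); b=cv2.imread("pics/side0.png")
A=cv2.resize(a[135:200,213:303],None,fx=4.4,fy=4.4,interpolation=3)
B=cv2.resize(a[150:200,340:400],None,fx=6.6,fy=6,interpolation=3)
C=cv2.resize(b[155:230,285:375],None,fx=4.4,fy=4,interpolation=3)
D=cv2.resize(b[215:280,360:430],None,fx=5.66,fy=4.6154,interpolation=3)
h=300
c=np.zeros((600,800,3),np.uint8)
for im,(y,x) in ((A,(0,0)),(B,(0,400)),(C,(300,0)),(D,(300,400))):
    c[y:y+min(h,im.shape[0]),x:x+min(400,im.shape[1])]=im[:300,:400]
cv2.imwrite("pics/crop0.png",c)
E
```

```text
(no output)
```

View pics/crop0.png

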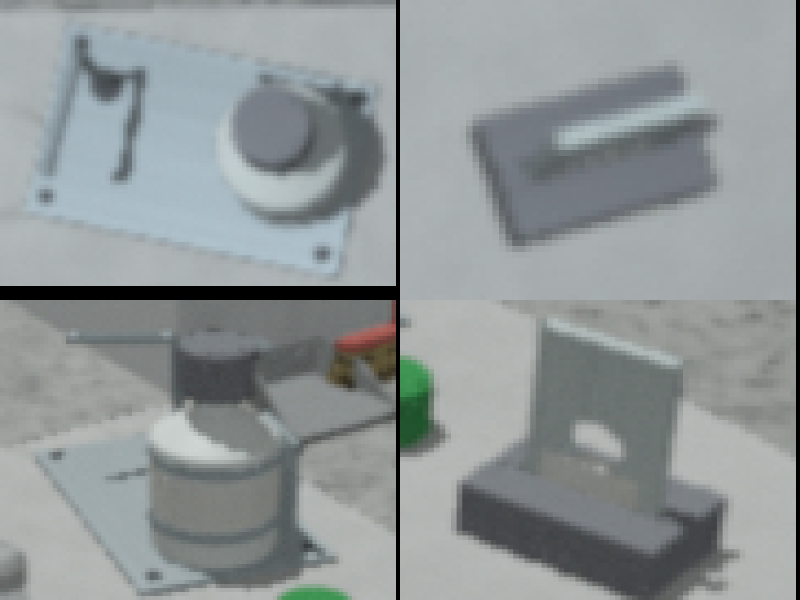

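Crop: the grey cap sits on the bottle (top-view crop (272,128), side-view crop (215,365)), so the choice holds. The peg is the light bar at crop (75,45)-(50,170), its tip toward the robot, with its dark shadow beside it; the tag stands in the slot. Now measuring.

```bash
python3 - <<'E'
from h import *
T=lambda x,y:(213+(x+.5)/4.4-.5,135+(y+.5)/4.4-.5)
G=lambda x,y:(340+(x-400+.5)/6.6-.5,150+(y+.5)/6-.5)
S=lambda x,y:(285+(x+.5)/4.4-.5,155+(y-300+.5)/4-.5)
D=lambda x,y:(360+(x-400+.5)/5.66-.5,215+(y-300+.5)/4.6154-.5)
c=np.array([onz("top",T(*p),.006) for p in((75,22),(375,88),(335,275),(28,210))])
print("plate",c.round(3).tolist(),c.mean(0).round(4),[np.linalg.norm(c[i]-c[i-1]).round(3) for i in range(4)])
y=[c[0]-c[1],c[3]-c[2]]; x=[c[0]-c[3],c[1]-c[2]]
print("yaw",[np.arctan2(-v[0],v[1]) for v in y],[np.arctan2(v[1],v[0]) for v in x])
print("cap top .154",onz("top",T(272,128),.154), onz("side",S(214,344),.154))
print("peg",tri(S(68,339),T(50,172)),onz("top",T(50,172),.11))
# colour measurements
a=cv2.imread("pics/top0.png")
hsv=cv2.cvtColor(a,cv2.COLOR_BGR2HSV); print("tag px",a[172,374],a[178,372],a[185,250],a[160,275])
m=[G(*p) for p in((475,128),(683,68),(714,187),(517,242))]
r=[onz("top",p,.032) for p in m]; print("block",np.round(r,3).tolist(),np.mean(r,0).round(4),[np.linalg.norm(r[i]-r[i-1]).round(3) for i in range(4)])
e=[onz("top",G(*p),.116) for p in((556,137),(706,98))]; print("tag edge",e,np.linalg.norm(e[0]-e[1]))
e=[onz("side",D(*p),.116) for p in((542,322),(679,362))]; print("tag edge side",e,np.linalg.norm(e[0]-e[1]))
E
```

```text
plate [[0.659, 0.211, 0.006], [0.611, 0.014, 0.006], [0.488, 0.042, 0.006], [0.535, 0.241, 0.006]] [0.5731 0.1272 0.006 ] [np.float64(0.128), np.float64(0.202), np.float64(0.126), np.float64(0.204)]
yaw [np.float64(-0.23795349371677252), np.float64(-0.22899496028700828)] [np.float64(-0.24408374050577478), np.float64(-0.22493091469161475)]
cap top .154 [0.55750231 0.06933435 0.154     ] [0.55635228 0.06641252 0.154     ]
peg (array([0.54154283, 0.20509894, 0.1095443 ]), np.float64(0.0011250183615151375)) [0.54195483 0.20472037 0.11      ]
tag px [128 126 117] [127 120 114] [199 189 171] [136 126 122]
block [[0.556, -0.135, 0.032], [0.583, -0.225, 0.032], [0.526, -0.236, 0.032], [0.502, -0.151, 0.032]] [ 0.5419 -0.1867  0.032 ] [np.float64(0.057), np.float64(0.094), np.float64(0.058), np.float64(0.088)]
tag edge [array([ 0.53754839, -0.15754549,  0.116     ]), array([ 0.5535398 , -0.21733493,  0.116     ])] 0.06189104241626593
tag edge side [array([ 0.53295418, -0.16145804,  0.116     ]), array([ 0.55213546, -0.21642392,  0.116     ])] 0.05821657581882755
```

```bash
cat >> h.py <<'E'
from scipy.spatial.transform import Rotation as R
def go(p,psi):  # shift/turn in tool axes to world p with tool-y heading psi (nearest half turn)
    s=ctrl.get_state(); r=R.from_quat(s["tcp_rot"]); M=r.as_matrix()
    d=r.inv().apply(np.array(p)-s["eef_pos"]); h=np.arctan2(M[1,1],M[0,1])
    t=(h-psi+np.pi/2)%np.pi-np.pi/2
    print("shift mm",(d*1000).round(1),"turn",np.degrees(t).round(1),"tilt",np.degrees(np.arccos(-M[2,2])).round(2),"head",h.round(3),"pos",np.round(s["eef_pos"],4),"F",np.round(s["contact_force"],1),"t",s["time"],"op",s["opening"],"ff",s["finger_force"],"q6",s["qpos"][5])
E
python3 - <<'E'
from h import *
go([.52,.28,.25],.27); go([.544,-.188,.2],.27)
E
```

```text
shift mm [-432.4 -272.   -11.5] turn 59.9 tilt 0.12 head 1.315 pos [0.1705 0.6525 0.2381] F [-0.2 -0.1 -0.1] t 0.1 op 1.0031287540916773 ff 0.0 q6 -0.14996727328814657
shift mm [-574.  -718.6   39.4] turn 59.9 tilt 0.12 head 1.315 pos [0.1705 0.6525 0.2381] F [-0.2 -0.1 -0.1] t 0.1 op 1.0031287540916773 ff 0.0 q6 -0.14996727328814657
```

Call:
{"method": "send_rows", "body": {
  "steps": [
    [-0.04,-0.025,0,5,1],
    [-0.08,-0.05,0,10,1],
    [-0.12,-0.075,0,15,1],
    [-0.16,-0.1,0,20,1],
    [-0.2,-0.125,0,25,1],
    [-0.24,-0.15,0,30,1],
    [-0.28,-0.175,0,35,1],
    [-0.32,-0.2,0,40,1],
    [-0.36,-0.225,-0.01,45,1],
    [-0.4,-0.25,-0.01,50,1],
    [-0.432,-0.272,-0.01,55,1],
    [-0.432,-0.272,-0.01,60,1]
  ]
}}

```text
time: 1.3
eef_pos: [0.5225, 0.2768, 0.2488]
tcp_rot: [0.61, 0.792, -0.001, 0.001]
contact_force: [0.0, 1.3, -0.1]
opening: 1.003
finger_force: 0.0
```

```bash
python3 - <<'E'
from h import *
go([.544,-.188,.19],.275)
E
```

```text
shift mm [-454.7  -98.1   59.5] turn -0.9 tilt 0.08 head 0.259 pos [0.5225 0.2768 0.2488] F [ 0.   1.3 -0.1] t 1.3 op 1.0029514257907883 ff 0.0 q6 0.05802062473807213
```

Call:
{"method": "send_rows", "body": {
  "steps": [
    [-0.045,-0.01,0,0,1],
    [-0.09,-0.02,0,0,1],
    [-0.135,-0.03,0,0,1],
    [-0.18,-0.04,0,0,1],
    [-0.225,-0.05,0,0,1],
    [-0.27,-0.06,0,0,1],
    [-0.315,-0.07,0,-1,1],
    [-0.36,-0.08,0.01,-1,1],
    [-0.405,-0.09,0.03,-1,1],
    [-0.455,-0.098,0.05,-1,1],
    [-0.455,-0.098,0.06,-1,1],
    [-0.455,-0.098,0.06,-1,1]
  ]
}}

```text
time: 2.5
eef_pos: [0.5441, -0.1844, 0.1863]
tcp_rot: [0.6, 0.8, -0.0, -0.003]
contact_force: [0.3, 0.0, -0.1]
opening: 0.999
finger_force: 0.0
```

```bash
python3 - <<'E'
from h import *
go([.544,-.188,.089],.275)
a=snap("top","top1"); b=snap("side","side1")
c=np.hstack([cv2.resize(a[130:210,330:410],None,fx=5,fy=5,interpolation=3),cv2.resize(b[190:270,360:440],None,fx=5,fy=5,interpolation=3)])
cv2.imwrite("pics/crop1.png",c)
E
```

```text
shift mm [-3.8 -0.7 97.3] turn 0.4 tilt 0.34 head 0.283 pos [ 0.5441 -0.1844  0.1863] F [ 0.3  0.  -0.1] t 2.5 op 0.9993748199981801 ff 0.0 q6 -0.7862421085115737
```

View pics/crop1.png

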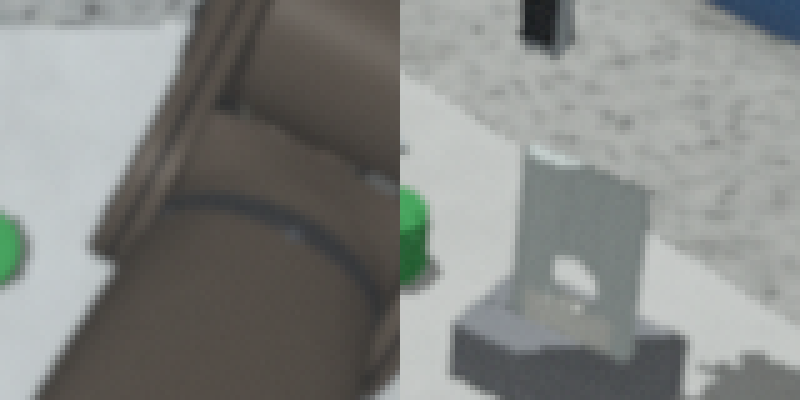

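The tag stands in the slot with an open finger above it (finger (545,45) in the crop); the arm hides the tag from above. Descending.

Call:
{"method": "send_rows", "body": {
  "steps": [
    [0,0,0.03,0,1],
    [0,0,0.06,0,1],
    [0,0,0.085,0,1],
    [0,0,0.1,0,1],
    [0,0,0.1,0,1],
    [0,0,0.1,0,1]
  ]
}}

```text
time: 3.2
eef_pos: [0.5467, -0.1837, 0.0906]
tcp_rot: [0.599, 0.801, 0.0, 0.001]
contact_force: [0.2, -0.9, -0.3]
opening: 1.002
finger_force: 0.0
```

```bash
python3 - <<'E'
from h import *
go([.544,-.188,.089],.275)
E
```

```text
shift mm [-3.3 -3.8  1.6] turn 0.7 tilt 0.11 head 0.287 pos [ 0.5467 -0.1837  0.0906] F [ 0.2 -0.9 -0.3] t 3.2 op 1.0023770324669692 ff 0.0 q6 -0.7866623740294421
```

Call:
{"method": "send_rows", "body": {
  "steps": [
    [-0.003,-0.004,0.002,1,0.3],
    [-0.003,-0.004,0.002,1,-0.3],
    [-0.003,-0.004,0.002,1,-0.6],
    [-0.003,-0.004,0.002,1,-0.7],
    [-0.003,-0.004,0.002,1,-0.8],
    [-0.003,-0.004,0.002,1,-0.9],
    [-0.003,-0.004,0.002,1,-1],
    [-0.003,-0.004,0.002,1,-1],
    [-0.003,-0.004,0.002,1,-1],
    [-0.003,-0.004,0.002,1,-1]
  ],
  "squeeze": 35
}}

```text
time: 4.2
eef_pos: [0.543, -0.1882, 0.0876]
tcp_rot: [0.606, 0.795, 0.0, 0.0]
contact_force: [1.9, 0.1, 2.4]
opening: 0.088
finger_force: 36.8
```

```bash
python3 - <<'E'
from h import *
go([.544,-.188,.089],.275)
print(np.array(ctrl.get_state()["wrist_torque"]).round(2))
E
```

```text
shift mm [-0.   1.  -1.4] turn -0.4 tilt 0.03 head 0.268 pos [ 0.543  -0.1882  0.0876] F [1.9 0.1 2.4] t 4.2 op 0.0880461944340272 ff 36.76306486129761 q6 -0.7779869320571329
[ 0.01 -0.02 -0.02]
```

Call:
{"method": "send_rows", "body": {
  "steps": [
    [0,0,-0.01,0,-1],
    [0,0,-0.03,0,-1],
    [0,0,-0.06,0,-1],
    [0,0,-0.1,0,-1],
    [0,0,-0.14,0,-1],
    [0,0,-0.175,0,-1],
    [0,0,-0.185,0,-1],
    [0,0,-0.185,0,-1]
  ]
}}

```text
time: 5.0
eef_pos: [0.5431, -0.1884, 0.274]
tcp_rot: [0.606, 0.795, 0.0, 0.002]
contact_force: [-0.2, 0.1, -1.5]
opening: 0.085
finger_force: 36.5
```

```bash
python3 - <<'E'
from h import *
go([.543,-.188,.26],.268)
go([.485,.218,.27],-.234)
a=snap("top","top2"); b=snap("side","side2")
c=np.hstack([cv2.resize(b[120:280,320:480],None,fx=2.5,fy=2.5,interpolation=3),cv2.resize(a[130:210,320:400],None,fx=5,fy=5,interpolation=3)])
cv2.imwrite("pics/crop2.png",c)
E
```

```text
shift mm [ 0.5 -0.1 14. ] turn -0.0 tilt 0.17 head 0.268 pos [ 0.5431 -0.1884  0.274 ] F [-0.2  0.1 -1.5] t 5.0 op 0.08510466157990283 ff 36.482786536216736 q6 -0.7779935612660495
shift mm [407.3  51.5   3.2] turn 28.8 tilt 0.17 head 0.268 pos [ 0.5431 -0.1884  0.274 ] F [-0.2  0.1 -1.5] t 5.0 op 0.08510466157990283 ff 36.482786536216736 q6 -0.7779935612660495
```

View pics/crop2.png

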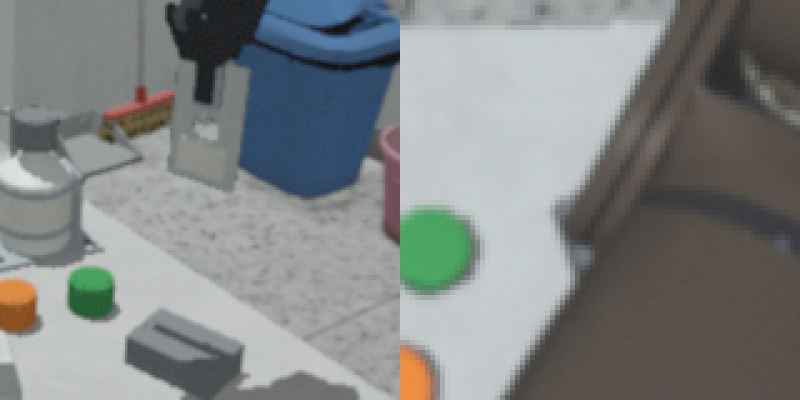

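Tag lifted and upright: hole at crop (207,128), the fingers near its middle, and the block empty at (185,350). Now checking the hole against the TCP and moving to in front of the peg tip.

```bash
python3 - <<'E'
from h import *
ax=np.array([np.cos(.268),np.sin(.268),0]); ay=np.array([-ax[1],ax[0],0]); z=np.array([0,0,1])
tc=np.array([.5431,-.1884,.058+.274-.0876])
M=np.c_[ax,ay,z]
for q in((0,0,0),(0,.03,.058),(0,-.03,.058),(0,.03,-.048),(0,-.03,-.048)):
    p=proj("side",tc+M@np.array(q)); print(q,p.round(1),"crop",((p-[320,120])*2.5).round(0))
E
```

```text
(0, 0, 0) [402.4 169.4] crop [206. 124.]
(0, 0.03, 0.058) [392.2 138.8] crop [181.  47.]
(0, -0.03, 0.058) [419.1 146.1] crop [248.  65.]
(0, 0.03, -0.048) [387.8 186.2] crop [170. 165.]
(0, -0.03, -0.048) [413. 195.] crop [232. 188.]
```

Call:
{"method": "send_rows", "body": {
  "steps": [
    [0.04,0.005,0,3,-1],
    [0.08,0.01,0,6,-1],
    [0.12,0.015,0,9,-1],
    [0.16,0.02,0,12,-1],
    [0.2,0.025,0,15,-1],
    [0.24,0.03,0,18,-1],
    [0.28,0.035,0,21,-1],
    [0.32,0.04,0,24,-1],
    [0.36,0.045,0,27,-1],
    [0.39,0.05,0,29,-1],
    [0.407,0.052,0.0,29,-1],
    [0.407,0.052,0.0,29,-1]
  ]
}}

```text
time: 6.3
eef_pos: [0.4833, 0.2197, 0.2688]
tcp_rot: [0.785, 0.619, -0.003, -0.001]
contact_force: [0.1, -0.3, -0.8]
opening: 0.088
finger_force: 36.5
```

```bash
python3 - <<'E'
from h import *
go([.485,.218,.15],-.234)
b=snap("side","side3")
cv2.imwrite("pics/crop3.png",cv2.resize(b[100:220,240:380],None,fx=5,fy=5,interpolation=3))
E
```

```text
shift mm [ -0.9   2.8 118.8] turn -0.1 tilt 0.36 head -0.235 pos [0.4833 0.2197 0.2688] F [ 0.1 -0.3 -0.8] t 6.3 op 0.08771297827925813 ff 36.47641181945801 q6 0.4700859567426345
```

View pics/crop3.png

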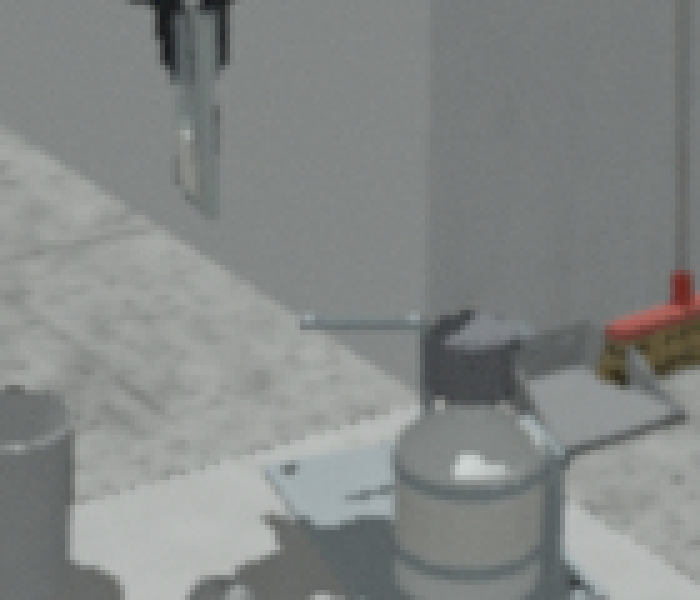

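Tag seen edge-on at crop (200,140), with the peg tip clear at (308,321). Descending in front of the tip.

Call:
{"method": "send_rows", "body": {
  "steps": [
    [0,0,0.03,0,-1],
    [0,0,0.06,0,-1],
    [0,0,0.09,0,-1],
    [0,0,0.12,0,-1],
    [0,0,0.13,0,-1],
    [0,0,0.13,0,-1],
    [0,0,0.13,0,-1]
  ]
}}

```text
time: 7.05
eef_pos: [0.486, 0.2178, 0.1432]
tcp_rot: [0.786, 0.618, 0.0, 0.0]
contact_force: [0.7, -0.4, -1.1]
opening: 0.088
finger_force: 36.4
```

```bash
python3 - <<'E'
from h import *
go([.485,.2192,.1375],-.234)
go([.5736,.1981,.1375],-.234)
b=snap("side","side4"); a=snap("top","top4")
print(proj("side",[.5415,.2058,.11]), proj("side",[.485,.2192,.1075]))
A=cv2.resize(b[130:200,260:340],None,fx=5,fy=5,interpolation=3); B=cv2.resize(a[130:200,205:285],None,fx=5,fy=5,interpolation=3)
cv2.imwrite("pics/crop4.png",np.hstack([A,B]))
E
```

```text
shift mm [ 1.2 -1.3  5.6] turn -0.3 tilt 0.06 head -0.239 pos [0.486  0.2178 0.1432] F [ 0.7 -0.4 -1.1] t 7.05 op 0.08797654830317685 ff 36.420464515686035 q6 0.469803181960319
shift mm [ 1.6 89.8  5.7] turn -0.3 tilt 0.06 head -0.239 pos [0.486  0.2178 0.1432] F [ 0.7 -0.4 -1.1] t 7.05 op 0.08797654830317685 ff 36.420464515686035 q6 0.469803181960319
[300.12046611 164.13706756] [280.4934431 167.8519786]
```

View pics/crop4.png

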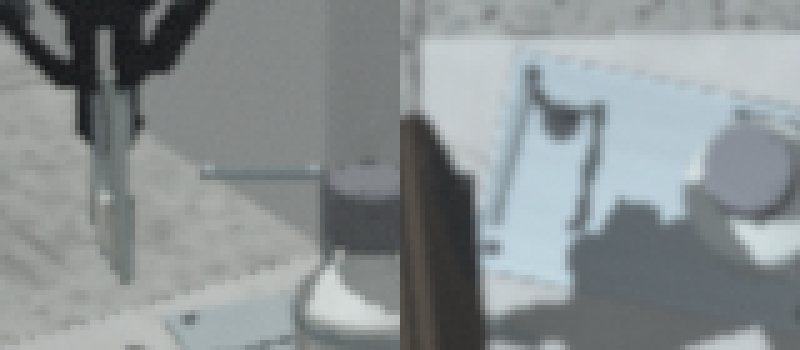

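Left view: the tag faces the peg tip (tip at crop (207,170), hole near (104,190)); right view: peg bar from (530,70) to (497,222). The predictions agree within about 1 px. Threading now.

Call:
{"method": "send_rows", "body": {
  "steps": [
    [0.001,0.005,0.006,0,-1],
    [0.001,0.015,0.006,0,-1],
    [0.001,0.025,0.006,0,-1],
    [0.001,0.035,0.006,0,-1],
    [0.001,0.045,0.006,0,-1],
    [0.001,0.055,0.006,0,-1],
    [0.001,0.065,0.006,0,-1],
    [0.001,0.07,0.006,0,-1],
    [0.001,0.07,0.006,0,-1],
    [0.001,0.07,0.006,0,-1]
  ]
}}

```text
time: 8.15
eef_pos: [0.5533, 0.2026, 0.1361]
tcp_rot: [0.786, 0.618, -0.0, -0.0]
contact_force: [1.2, -0.5, -0.7]
opening: 0.091
finger_force: 36.4
```

```bash
python3 - <<'E'
from h import *
go([.5736,.1979,.1375],-.234)
b=snap("side","side5"); a=snap("top","top5")
A=cv2.resize(b[130:200,270:350],None,fx=5,fy=5,interpolation=3); B=cv2.resize(a[130:200,205:285],None,fx=5,fy=5,interpolation=3)
cv2.imwrite("pics/crop5.png",np.hstack([A,B]))
E
```

```text
shift mm [ 0.3 20.8 -1.4] turn -0.3 tilt 0.04 head -0.238 pos [0.5533 0.2026 0.1361] F [ 1.2 -0.5 -0.7] t 8.15 op 0.09122014169136114 ff 36.39437556266785 q6 0.41712582009247134
```

View pics/crop5.png

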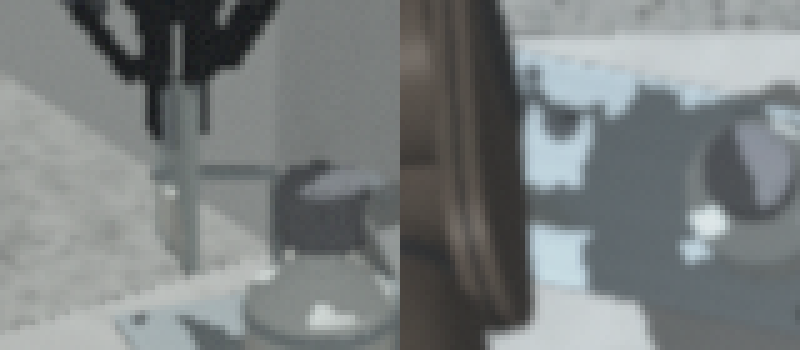

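The peg tip shows on the near side of the tag at crop (155,174) and the rest of the bar beyond it, with no force: it is threaded. Continuing to the middle and lowering.

Call:
{"method": "send_rows", "body": {
  "steps": [
    [0,0.01,0,0,-1],
    [0,0.02,0,0,-1],
    [0,0.021,0,0,-1],
    [0,0.021,0.003,0,-1],
    [0,0.021,0.005,0,-1],
    [0,0.021,0.007,0,-1],
    [0,0.021,0.007,0,-1],
    [0,0.021,0.007,0,-1]
  ]
}}

```text
time: 9.05
eef_pos: [0.5737, 0.1977, 0.1292]
tcp_rot: [0.786, 0.618, -0.0, -0.0]
contact_force: [-0.1, -0.6, -0.1]
opening: 0.09
finger_force: 36.5
```

```bash
python3 - <<'E'
from h import *
go([.5736,.1979,.1265],-.234)
E
```

```text
shift mm [ 0.2 -0.1  2.7] turn -0.2 tilt 0.02 head -0.238 pos [0.5737 0.1977 0.1292] F [-0.1 -0.6 -0.1] t 9.05 op 0.09002016622904613 ff 36.48080348968506 q6 0.4029595198187445
```

Call:
{"method": "send_rows", "body": {
  "steps": [
    [0,0,0.001,0,-1],
    [0,0,0.002,0,-1],
    [0,0,0.003,0,-1],
    [0,0,0.003,0,-1]
  ]
}}

```text
time: 9.45
eef_pos: [0.5739, 0.1976, 0.1263]
tcp_rot: [0.786, 0.618, 0.0, -0.0]
contact_force: [0.5, 0.5, -0.3]
opening: 0.086
finger_force: 36.6
```

Call:
{"method": "send_rows", "body": {
  "steps": [
    [0,0,0.001,0,-1],
    [0,0,0.002,0,-1],
    [0,0,0.002,0,-1],
    [0,0,0.002,0,-1]
  ]
}}

```text
time: 9.85
eef_pos: [0.5741, 0.1977, 0.1258]
tcp_rot: [0.786, 0.618, 0.0, 0.0]
contact_force: [-2.8, -0.4, 5.8]
opening: 0.089
finger_force: 37.7
```

Call:
{"method": "send_rows", "body": {
  "steps": [
    [0,0,-0.001,0,-1],
    [0,0,-0.001,0,-0.8],
    [0,0,-0.001,0,-0.7],
    [0,0,-0.001,0,-0.5],
    [0,0,-0.001,0,-0.3],
    [0,0,-0.001,0,-0.3],
    [0,0,-0.001,0,-0.3]
  ]
}}

```text
time: 10.55
eef_pos: [0.5739, 0.1976, 0.1252]
tcp_rot: [0.786, 0.618, -0.0, -0.0]
contact_force: [0.4, -0.4, -0.1]
opening: 0.351
finger_force: 0.0
```

Call:
{"method": "send_rows", "body": {
  "steps": [
    [0,0,-0.01,0,-0.3],
    [0,0,-0.03,0,-0.3],
    [0,0,-0.06,0,-0.3],
    [0,0,-0.1,0,0],
    [0,0,-0.12,0,1],
    [0,0,-0.12,0,1],
    [0,0,-0.12,0,1]
  ]
}}

```text
time: 11.25
eef_pos: [0.5739, 0.1976, 0.2458]
tcp_rot: [0.786, 0.618, 0.0, 0.0]
contact_force: [0.7, 0.2, 0.3]
opening: 0.976
finger_force: 0.0
```

```bash
python3 - <<'E'
from h import *
b=snap("side","side6"); a=snap("top","top6")
A=cv2.resize(b[130:210,270:350],None,fx=5,fy=5,interpolation=3); B=cv2.resize(a[130:210,205:285],None,fx=5,fy=5,interpolation=3)
cv2.imwrite("pics/crop6.png",np.hstack([A,B]))
go([.5575,.0685,.23],-.38)
go([.5575,.0685,.126],-.38)
E
```

```text
shift mm [-128.9   15.5   13.6] turn 8.1 tilt 0.18 head -0.238 pos [0.5729 0.1974 0.2435] F [-0.1  0.3 -0.7] t 11.35 op 0.9980812849111887 ff 0.0 q6 0.40300901004706724
shift mm [-128.8   15.8  117.6] turn 8.1 tilt 0.18 head -0.238 pos [0.5729 0.1974 0.2435] F [-0.1  0.3 -0.7] t 11.35 op 0.9980812849111887 ff 0.0 q6 0.40300901004706724
```

View pics/crop6.png

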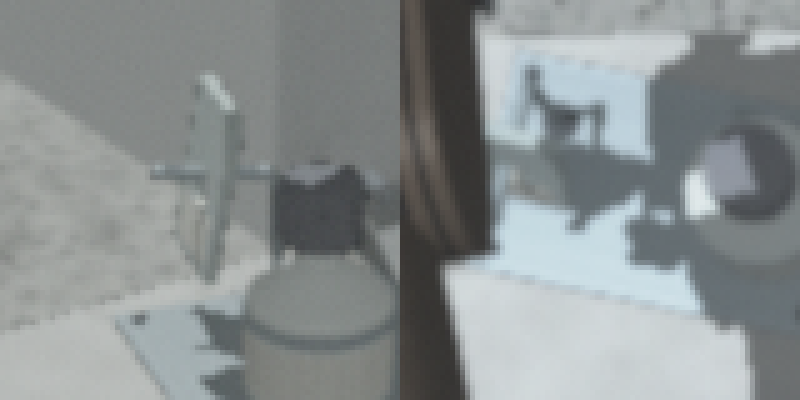

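The tag hangs on the peg, released, slightly tilted (top edge at crop (220,95), lower end (208,280), peg tip out at (155,174)). Moving over the grey cap.

Call:
{"method": "send_rows", "body": {
  "steps": [
    [-0.03,0.004,0,2,1],
    [-0.065,0.008,0,4,1],
    [-0.1,0.012,0,6,1],
    [-0.129,0.0155,0,8,1],
    [-0.129,0.0155,0.01,8,1],
    [-0.129,0.0155,0.03,8,1],
    [-0.129,0.0155,0.03,8,1],
    [-0.129,0.0155,0.03,8,1]
  ]
}}

```text
time: 12.15
eef_pos: [0.5576, 0.0693, 0.2137]
tcp_rot: [0.827, 0.562, -0.001, -0.001]
contact_force: [0.0, -0.2, -0.4]
opening: 0.999
finger_force: 0.0
```

```bash
python3 - <<'E'
from h import *
go([.5575,.0685,.126],-.38)
for n in("side6",):
    b=cv2.imread("pics/side0.png")
    g=cv2.cvtColor(b,cv2.COLOR_BGR2GRAY).astype(int)
    for v in(178,180,182): print(v,g[v,318:352])
# predicted silhouette mid of cap at z .137
for p in((.5575,.0685),(.5575,.0725),(.5535,.0685)):
    print(proj("side",[*p,.137]))
E
```

```text
shift mm [-0.7  0.4 87.7] turn 0.2 tilt 0.2 head -0.377 pos [0.5576 0.0693 0.2137] F [ 0.  -0.2 -0.4] t 12.15 op 0.9994603593236387 ff 0.0 q6 0.3200117827708306
178 [160 159 157 155 148 133  98  85  80  71  68  71  70  69  72  74  70  71
  73  71  70  73  68  64  68  80  89 112 134 144 143 144 144 144]
180 [157 160 160 161 161 150 111  88 105 141 140  94  82  86  84  83  83  80
  85  84  79  90 112 101  89  84  83  90 111 134 142 142 142 142]
182 [172 176 175 173 179 173 143 146 159 153 135 121 123 125 127 127 127 127
 127 124 120 123 124 133 126 109  97 105 101 111 134 142 144 145]
[333.00402517 171.23351596]
[332.10940349 170.69191382]
[331.75022486 171.59320086]
```

Call:
{"method": "send_rows", "body": {
  "steps": [
    [0,0,0.03,0,1],
    [0,0,0.06,0,1],
    [0,0,0.08,0,1],
    [0,0,0.09,0,1],
    [0,0,0.09,0,1],
    [0,0,0.09,0,1]
  ]
}}

```text
time: 12.75
eef_pos: [0.5594, 0.0689, 0.1266]
tcp_rot: [0.827, 0.562, 0.001, 0.001]
contact_force: [-0.5, -0.1, 0.2]
opening: 0.996
finger_force: 0.0
```

```bash
python3 - <<'E'
from h import *
go([.5575,.0685,.124],-.38)
E
```

```text
shift mm [-1.  -1.6  2.6] turn 0.1 tilt 0.11 head -0.377 pos [0.5594 0.0689 0.1266] F [-0.5 -0.1  0.2] t 12.75 op 0.996224939856086 ff 0.0 q6 0.31994303262582485
```

Call:
{"method": "send_rows", "body": {
  "steps": [
    [0,-0.001,0.002,0,0.6],
    [0,-0.001,0.002,0,0.4],
    [0,-0.001,0.002,0,0.2],
    [0,-0.001,0.002,0,0.0],
    [0,-0.001,0.002,0,-0.2],
    [0,-0.001,0.002,0,-0.4],
    [0,-0.001,0.002,0,-0.6],
    [0,-0.001,0.002,0,-0.6]
  ],
  "squeeze": 30
}}

```text
time: 13.55
eef_pos: [0.5581, 0.0689, 0.124]
tcp_rot: [0.827, 0.562, 0.0, 0.0]
contact_force: [-1.0, -1.0, 5.6]
opening: 0.533
finger_force: 30.7
```

```bash
python3 - <<'E'
from h import *
go([.5575,.0685,.124],-.38)
E
```

```text
shift mm [-0.6 -0.4  0. ] turn 0.1 tilt 0.07 head -0.378 pos [0.5581 0.0689 0.124 ] F [-1.  -1.   5.6] t 13.55 op 0.5330489018810416 ff 30.66472666338086 q6 0.32042498084709303
```

Call:
{"method": "send_rows", "body": {
  "steps": [
    [0,0,0,0,-1],
    [0,0,0,0,-1],
    [0,0,0.001,0,-1],
    [0,0,0.002,0,-1],
    [0,0,0.003,0,-1],
    [0,0,0.004,0,-1],
    [0,0,0.005,0,-1],
    [0,0,0.0055,0,-1],
    [0,0,0.0055,0,-1],
    [0,0,0.0055,0,-1]
  ],
  "squeeze": 80
}}

```text
time: 14.55
eef_pos: [0.5581, 0.0689, 0.1193]
tcp_rot: [0.827, 0.562, 0.0, 0.0]
contact_force: [-3.4, -0.6, 8.7]
opening: 0.519
finger_force: 80.7
```

Call:
{"method": "send_rows", "body": {
  "steps": [
    [0,0,0.001,0,-1],
    [0,0,0.0015,0,-1],
    [0,0,0.0015,0,-1],
    [0,0,0.0015,0,-1]
  ]
}}

```text
time: 14.95
eef_pos: [0.5581, 0.0689, 0.1184]
tcp_rot: [0.827, 0.562, 0.0, 0.0]
contact_force: [-4.3, -1.2, 12.6]
opening: 0.522
finger_force: 81.4
```

Pressed home (12.6 N). Turning anticlockwise, i.e. a negative turn about the downward tool z.

Call:
{"method": "send_rows", "body": {
  "steps": [
    [0,0,0.0005,-5,-1],
    [0,0,0.0005,-10,-1],
    [0,0,0.0005,-15,-1],
    [0,0,0.0005,-20,-1],
    [0,0,0.0005,-25,-1],
    [0,0,0.0005,-30,-1],
    [0,0,0.0005,-35,-1],
    [0,0,0.0005,-40,-1],
    [0,0,0.0005,-45,-1],
    [0,0,0.0005,-50,-1],
    [0,0,0.0005,-55,-1],
    [0,0,0.0005,-55,-1]
  ]
}}

```text
time: 16.15
eef_pos: [0.5602, 0.069, 0.1187]
tcp_rot: [0.474, 0.881, 0.002, 0.003]
contact_force: [1.9, 1.6, 9.4]
opening: 0.518
finger_force: 81.1
```

```bash
python3 - <<'E'
from h import *
go([.5575,.0685,.124],-.38)
print(np.array(ctrl.get_state()["wrist_torque"]).round(2))
E
```

```text
shift mm [ 1.1 -2.5 -5.3] turn 55.2 tilt 0.39 head 0.583 pos [0.5602 0.069  0.1187] F [1.9 1.6 9.4] t 16.15 op 0.5176914077303817 ff 81.09667120501399 q6 -0.6409923554519944
[-0.   -0.07  0.05]
```

Call:
{"method": "send_rows", "body": {
  "steps": [
    [0,0,0,0,-1],
    [0,0,-0.002,0,-1],
    [0,0,-0.004,0,-1],
    [0,0,-0.006,0,-1],
    [0,0,-0.009,0,-1],
    [0,0,-0.012,0,-1],
    [0,0,-0.012,0,-1]
  ]
}}

```text
time: 16.85
eef_pos: [0.5591, 0.0688, 0.1278]
tcp_rot: [0.475, 0.88, 0.001, 0.002]
contact_force: [5.9, -0.7, 0.3]
opening: 0.519
finger_force: 82.4
```

Call:
{"method": "send_rows", "body": {
  "steps": [
    [0,0,-0.005,0,-1],
    [0,0,-0.01,0,-1],
    [0,0,-0.02,0,-1],
    [0,0,-0.03,0,-1],
    [0,0,-0.04,0,-1],
    [0,0,-0.05,0,-1],
    [0,0,-0.06,0,-1],
    [0,0,-0.07,0,-1],
    [0,0,-0.074,0,-1],
    [0,0,-0.074,0,-1],
    [0,0,-0.074,0,-1],
    [0,0,-0.074,0,-1]
  ]
}}

```text
time: 18.05
eef_pos: [0.5571, 0.0689, 0.2011]
tcp_rot: [0.475, 0.88, -0.0, -0.001]
contact_force: [-0.1, -0.8, -0.6]
opening: 0.523
finger_force: 83.1
```

```bash
python3 - <<'E'
from h import *
b=snap("side","side7"); a=snap("top","top7")
A=cv2.resize(b[110:210,270:370],None,fx=4,fy=4,interpolation=3); B=cv2.resize(a[120:220,205:305],None,fx=4,fy=4,interpolation=3)
cv2.imwrite("pics/crop7.png",np.hstack([A,B]))
go([.558,.0687,.204],.58); print(np.abs(ctrl.get_state()["dq"]).max())
E
```

```text
shift mm [-0.7  0.5 -2.9] turn 0.1 tilt 0.07 head 0.582 pos [0.5572 0.069  0.2011] F [ 0.9 -0.2 -0.6] t 18.15 op 0.5181408909668049 ff 83.06572694331408 q6 -0.6394609427389895
0.00219810227111278
```

View pics/crop7.png

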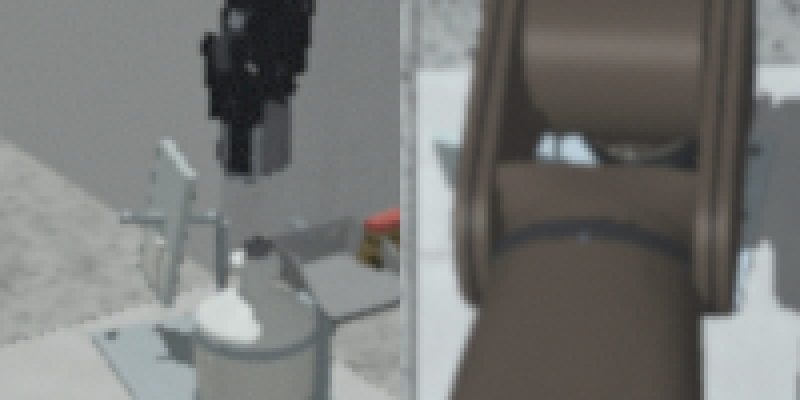

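The cap is held at crop (265,135) above the bare neck (260,245), and the tag hangs on the peg at (170,220). Handing in.

```bash
python3 -c "
from plant import ctrl
print(ctrl.sign_off())"
```

```text
the job is handed in; nothing more can be done
None
```

The tag hangs released on the peg, and the cap was pressed, turned 55° anticlockwise and is held level and still about 8 cm above where it sat; I handed the job in at about 18 s, and `sign_off` gave no verdict.

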